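Close and lock the screw lid of a paint pressure pot

ROBOT

A 6-joint arm with a two-finger parallel gripper is mounted at the origin on a cart in front of the work surface, level with it; the furniture and walls round the work are solid. World frame = base frame: x ahead of the robot, y to its left, z up, the work surface at z = 0. Lengths are in m, angles in rad, forces in N, time in s.
With the tool pointing down it reaches from about 0.325 to 0.85 m from the base axis. Payload 15.5 kg.
Tool frame: the origin (TCP) lies on the centre line of the jaws, within the pads' length; the fingertips stand 8 mm ahead of it and the grasp point (between the pads) lies 11 mm behind it; z points along the fingers, y is the direction in which the jaws open and shut (so a half turn about z gives the same grasp; the last joint's range is limited). The gripper opens to 91 mm and grips with 3 to 60 N. Pads are 32 mm wide; open, the fingers measure 118 mm over their backs; the gripper's body (76 mm by 178 mm) begins 60 mm behind the grasp point.
Start: joints at [-1.429, 0.494, 1.345, -0, 1.302, -0.096], TCP at [0.147, -0.607, 0.222] pointing down, gripper open.
Joint ranges: [-2.91, 2.91], [-0.82, 2.16], [0.22, 2.67], [-1.22, 4.37], [0.12, 2.79], [-3.08, 3.08]. Speed limits (rad/s): [1.89, 1.89, 2.57, 3.01, 3.01, 3.01].

INTERFACE

Orientations are given as a unit quaternion [w, x, y, z].
In Python, from plant import ctrl gives the robot as it stands.
- The arm moves only by the tool play_rows, never from a script. Its argument "steps" is a list of rows, each a list of 4 numbers: the shift along the tool's x, y, z in m, then the turn about the tool's z in rad. In form: [[tx, ty, tz, yaw], ...]. A call has exactly 5 rows; each row is the pose to reach, as a shift and turn from the pose measured when the call began, along the tool's axes at that moment; what a row does not reach only later rows make up. A row lasts 1/12 s, in which the tool goes at most 41.7 mm and 7.16 degrees, less where a joint would pass 70% of its speed; a pose out of reach is approached as far as the arm can. A call with a gripper value outside its range is refused whole. "jaw" is the gripper's target within -1 to 1 (fully open at 1, half-way at 0, shut at -1), set as the call begins (left out, the last holds). The fingers move at their own pace and stop on an object; "newtons" is the grip in N (left out, the last holds). Time passes only in rows, so rows that repeat a pose let the fingers close, or fill a call up. It gives the time, the measured TCP pose, the force and the opening at its end, in the units of the state.
- ctrl.observe(): the state, without advancing time (a new reading comes with each control period).
- ctrl.get_image(name): name is "scene" or "top"; returns a dict with "image" (384x512x3 uint8, red, green, blue), "vertical_fov" (degrees; the focal length in pixels is half the picture's height over the tangent of half this angle, whatever the lens; pixels are square), "cx", "cy" (the principal point, pixels), "position" and "orientation" of the camera in the world. Camera axes: x right, y up, looking along -z (the intrinsics and any distortion apply to the point x, -y, -z); pixel columns grow to the right and rows downward; lengths in m; the calibration is good to about 2 mm. A picture is of the moment at which its call begins. There is no depth.
- ctrl.job_done(): hands the job in, once; it reports no verdict.
The state is a dict: "time": time; "q": joint angles; "joint_vel": joint speeds; "tau": joint torques, N m; "position": TCP position; "eef_rot": TCP orientation; "force": force on the tool from outside, world axes, zero at the start; "wrist_torque": the same for the moment, N m; "opening": opening from 0.0 (shut) to 1.0 (fully open).
Only numpy, scipy, OpenCV 4.12 (cv2) and the standard library are available. Lean on these libraries where they do the work, as an engineer would, in place of code of your own. Each camera call takes 0.05 s, during which the arm holds its last target.

TASK

The lid of the bench pot has been put on but its thread has not caught: it sits high on the neck. Leaving the lid on the pot, turn it back (anticlockwise seen from above) until it drops into the thread, screw it forward (clockwise) fully home against its stop, and then swing the catch in fully behind the lid's arm so that the lid cannot work loose. Leave the loose things round the pot where they are.

Things in the scene. Friction and masses are not known exactly. Their poses are not given: they have to be found in the camera images.
- pot: grey round pot, 114 mm across, on a dark steel mounting plate 150 x 262 x 8 mm (pot frame: x -75 to 75, y -77 to 185 mm), all fixed to the bench. Origin: on the pot's axis at bench level, z up. Its y axis points from the pot to the catch post.
- neck (a point): centre of the top of the pot's steel neck, 99 mm above the bench, on the pot's axis. The neck, 84 mm across, is under the lid and carries a three-start right-hand thread with stop ribs. Turned back, the lid drops 14 mm into it at a turn angle of about 1.25 rad; further back it stops at 1.8 rad. Turned clockwise from there it sinks along the thread to the home stop at 0.
- lid: loose aluminium lid, about 0.6 kg, 114 mm across; origin on its axis at the skirt's lower edge, z up; flat top 43 mm above it. Turn angle: its yaw relative to the pot, anticlockwise positive; 0 is home, origin then 66 mm above the bench. It starts at 0.26 to 0.96 rad, 85 mm up, resting on the thread, where turning clockwise only meets a stop. 1 to 4 N at an arm's end turn it.
- lid_arm (a point): middle of the end part of the lid's +y arm, 85 mm from the lid's axis, 20 mm above its origin. Two like arms stick out along the lid's +y and -y: 18 mm wide, reaching 96 mm from the axis, 5 to 35 mm above the origin. The catch goes behind the +y arm, which at home points along the pot's +y, to the catch post.
- lid_grip (a point): middle of the top of the grip bar on the lid, 64 mm above the lid's origin, on the axis. The bar is 18 mm wide and 110 mm long, in line with the arms, and stands 21 mm above the lid's flat top.
- catch (a joint): swing of the catch lever: 0 open, pointing along the pot's -x; grows anticlockwise seen from above to its end stop at 1.57, closed: it points along the pot's -y, its end beside the lid's +y arm, on that arm's anticlockwise side and 7 mm from it when the lid is home. Starts at 0 to 0.3, stays where it is left, about 1.5 N moves it.
- catch_hinge (a point): on the vertical hinge axis of the catch, 87 mm above the bench; in the pot's frame at x -23, y 135 mm. Hub 26 mm across, up to 99 mm above the bench, with a pin to 103 mm.
- catch_tip (a point): free end of the catch, a dark steel lever 14 mm wide, 77 to 97 mm above the bench; this point is 74 mm from the hinge axis, 87 mm above the bench.
- tape_measure: yellow tape measure, 75 x 89 x 34 mm, a loose bystander. Origin: centre of its underside.
- screw_jar2: clear jar with a red cap, 64 mm across, 88 mm high, a loose bystander. Origin: centre of its underside.
- spanner: steel combination spanner, 53 x 190 x 7 mm, a loose bystander. Origin: centre of its underside.
- hex_keys: set of hex keys in a red holder, 45 x 78 x 20 mm, a loose bystander. Origin: centre of its underside.
Not all that is in view belongs to the job. What is shaped like the lid but purple is not meant.

How it is judged:
By the outcome, as a careful person would: the job done as asked, in the order asked, and still so for the second after the job is handed in, with the robot touching nothing.
It also fails if it takes over 53 s, if anything falls off the work surface, if the arm or the gripper's body presses on something with over 40 N, if the wrist force passes 120 N, or if a joint passes its speed limit or range.

## Working session

There is one attempt and no reset: what is moved stays moved. The work goes in short steps, Python scripts to look and compute and a tool call to move; the robot and the scene stay as the last step left them, time stands still between calls to the robot, and variables do not carry over. Pictures are saved under pics/ and viewed, and the job is handed in when it is done.

Besides the shell and the picture viewer there is one more tool, called after "Request:" as a command line: name --pt "numbers of a row" for each row, then --argument value for the rest. play_rows: Moves the arm, as the interface text tells. Its arguments: {"type":"object","properties":{"steps":{"type":"array","items":{"type":"array","items":{"type":"number"}}},"jaw":{"type":"number"},"newtons":{"type":"number"}},"required":["steps"]}

```bash
ls; mkdir -p pics; python3 - <<'E'
from plant import ctrl
import cv2
s=ctrl.observe(); print(s)
for n in ("scene","top"):
    d=ctrl.get_image(n); cv2.imwrite(f"pics/{n}0.png",d["image"][:,:,::-1])
    print({k:v for k,v in d.items() if k!="image"})
E
```

```text
pics
{'time': 0.0, 'q': array([-1.42850518e+00,  4.94180334e-01,  1.34617561e+00, -1.03051289e-06,
        1.30251040e+00, -9.55103208e-02]), 'joint_vel': array([-0.00039764,  0.00043082, -0.00110884,  0.00016001,  0.00112078,
        0.00127068]), 'tau': array([ 1.86963654e-03, -8.78830218e+01, -3.81871426e+01,  7.05935550e-02,
        5.31812687e-02, -1.41859673e-04]), 'position': array([ 0.14716867, -0.60701488,  0.22132497]), 'eef_rot': array([-6.36658636e-04,  9.92939414e-01,  1.18620887e-01, -1.53912984e-05]), 'force': array([-0.44424628, -0.59582578,  0.10723823]), 'wrist_torque': array([0.00987078, 0.01920526, 0.05678619]), 'opening': 0.997007873439404}
{'vertical_fov': 45.76132681465293, 'cx': 252.74684507320254, 'cy': 186.88119536112174, 'position': array([ 0.27185931, -0.62524975,  0.74855337]), 'orientation': array([ 0.89969163,  0.36856071, -0.09561965, -0.21348268])}
{'vertical_fov': 54.09429292275668, 'cx': 249.82074797895262, 'cy': 189.57827964828644, 'position': array([ 0.45090834, -0.05591066,  0.95394927]), 'orientation': array([ 0.70680859,  0.06832595, -0.05093504, -0.70225266])}
```

View pics/scene0.png

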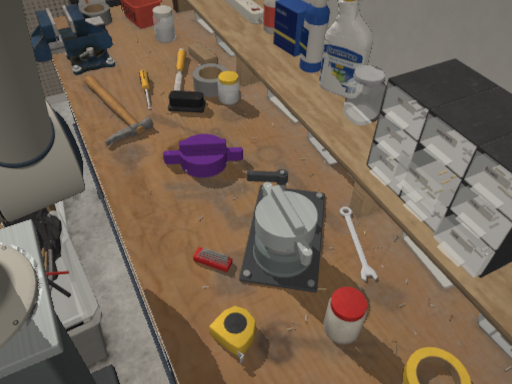

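View pics/top0.png

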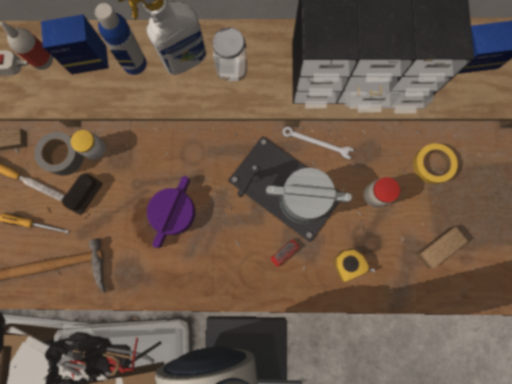

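The grey lid on the dark plate is at top (308,193) and scene (285,215). The purple lookalike is at top (170,212) and scene (205,155). I'll enlarge crops of both views next.

```bash
python3 - <<'E'
import cv2
a=cv2.imread("pics/scene0.png"); b=cv2.imread("pics/top0.png")
c=a[160:300,220:350]; cv2.imwrite("pics/sc1.png",cv2.resize(c,None,fx=4.2,fy=4.2,interpolation=cv2.INTER_CUBIC)); 
c=b[125:250,220:360]; cv2.imwrite("pics/tc1.png",cv2.resize(c,None,fx=4.5,fy=4.5,interpolation=cv2.INTER_CUBIC))
E
```

```text
(no output)
```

View pics/sc1.png

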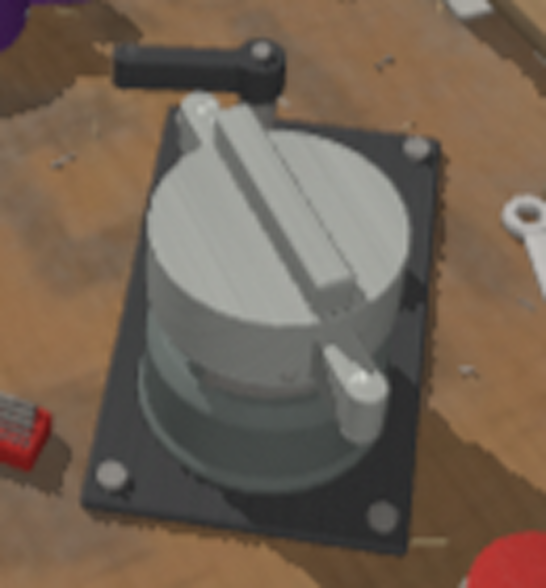

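View pics/tc1.png

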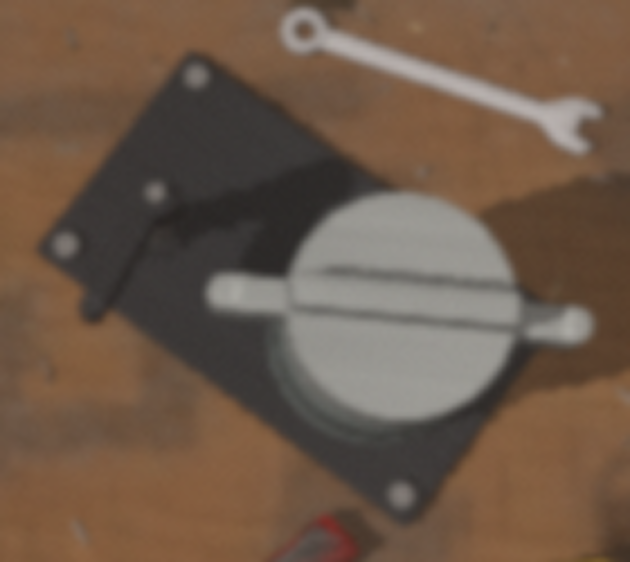

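```bash
cat > h.py <<'E'
import numpy as np, cv2
from scipy.spatial.transform import Rotation as R
from scipy.optimize import least_squares
def cam(d):
    f=(d["image"].shape[0]/2)/np.tan(np.radians(d["vertical_fov"]/2)); q=d["orientation"]
    return dict(f=f,cx=d["cx"],cy=d["cy"],p=np.array(d["position"]),R=R.from_quat([q[1],q[2],q[3],q[0]]).as_matrix())
def proj(c,X):
    v=c["R"].T@(np.asarray(X)-c["p"]); return np.array([c["cx"]+c["f"]*v[0]/-v[2], c["cy"]-c["f"]*v[1]/-v[2]])
def ray(c,uv):
    v=np.array([(uv[0]-c["cx"])/c["f"],-(uv[1]-c["cy"])/c["f"],-1.]); return c["R"]@v
def at_z(c,uv,z):
    r=ray(c,uv); return c["p"]+r*(z-c["p"][2])/r[2]
def tri(cs,uvs):
    A=np.zeros((3,3));b=np.zeros(3)
    for c,u in zip(cs,uvs):
        r=ray(c,u); r/=np.linalg.norm(r); M=np.eye(3)-np.outer(r,r); A+=M;b+=M@c["p"]
    X=np.linalg.solve(A,b); return X,[np.round(proj(c,X)-np.array(u),1) for c,u in zip(cs,uvs)]
E
python3 - <<'E'
from plant import ctrl
import pickle
from h import *
cs={n:cam(ctrl.get_image(n)) for n in ("scene","top")}; pickle.dump(cs,open("c.pkl","wb"))
S=lambda x,y:(220+x/4.2,160+y/4.2); T=lambda x,y:(220+x/4.5,125+y/4.5)
L=[cs["scene"],cs["top"]]
for n,s,t in [("pin",S(262,48),T(155,190)),("grip ctr",S(287,200),T(408,303)),("near arm tip",S(380,382),T(590,325)),("far arm tip",S(197,97),T(208,291)),("cornerBL",S(85,503),T(405,522)),("c(75,185)",S(438,142),T(195,52)),("catchtip",S(118,62),T(92,310))]:
    X,e=tri(L,[s,t]); print(n,np.round(X,4),e)
print(np.linalg.norm(at_z(L[1],T(195,52),.008)-at_z(L[1],T(42,243),.008)),np.linalg.norm(at_z(L[1],T(405,522),.008)-at_z(L[1],T(42,243),.008)))
E
```

```text
pin [ 0.6487 -0.0444  0.1007] [array([ 0.2, -0. ]), array([-0.1,  0.2])]
grip ctr [ 0.5852 -0.1685  0.1422] [array([-0.8,  0.2]), array([ 0.3, -0.6])]
near arm tip [ 0.577  -0.2594  0.1272] [array([-0.8,  0.2]), array([ 0.2, -0.6])]
far arm tip [ 0.595  -0.0721  0.1143] [array([-0.5,  0.1]), array([ 0.2, -0.4])]
cornerBL [ 0.4831 -0.1834  0.0007] [array([ 0.2, -0. ]), array([-0. ,  0.1])]
c(75,185) [ 0.753  -0.0658  0.0057] [array([ 0.3, -0.1]), array([-0.1,  0.2])]
catchtip [ 0.5866 -0.0117  0.0895] [array([ 0.7, -0.1]), array([-0.2,  0.6])]
0.1429067545148515 0.25662737986838774
```

```bash
cat > fit.py <<'E'
from h import *
import pickle
cs=pickle.load(open("c.pkl","rb"))
S=lambda x,y:(220+x/4.2,160+y/4.2); T=lambda x,y:(220+x/4.5,125+y/4.5)
obs=[("s",S(85,503),"BL"),("s",S(438,142),"TR"),("s",S(407,543),"BR"),("t",T(405,522),"BL"),("t",T(195,52),"TR"),("t",T(42,243),"TL"),
("s",S(262,48),"pin"),("t",T(155,190),"pin"),("s",S(287,200),"grip"),("t",T(408,303),"grip"),("s",S(381,380),"am"),("t",T(592,325),"am"),("s",S(197,97),"ap"),("t",T(207,291),"ap"),("s",S(115,62),"tip"),("t",T(90,312),"tip")]
def pts(p):
    x,y,a,t,zl,k=p
    P={"BL":(-75,-77,8),"TR":(75,185,8),"BR":(75,-77,8),"TL":(-75,185,8),"pin":(-23,135,103)}
    l=lambda r,h:(-np.sin(t)*r,np.cos(t)*r,zl*1000+h)
    P["grip"]=l(0,64);P["ap"]=l(96,30);P["am"]=l(-96,30)
    P["tip"]=(-23-80*np.cos(k),135-80*np.sin(k),90)
    c,s=np.cos(a),np.sin(a); M=np.array([[c,-s,0],[s,c,0],[0,0,1]])
    return {n:M@np.array(v)/1000+[x,y,0] for n,v in P.items()}
def res(p):
    P=pts(p); return np.concatenate([proj(cs["scene" if w=="s" else "top"],P[n])-uv for w,uv,n in obs])
f=least_squares(res,[.58,-.17,-.58,.5,.085,.1],loss="soft_l1")
print(np.round(f.x,4)); r=res(f.x).reshape(-1,2)
for o,e in zip(obs,r): print(o[0],o[2],np.round(e,1))
E
python3 fit.py
```

```text
[ 0.5864 -0.1678 -0.6474  0.5601  0.0838  0.1676]
s BL [-1.1 -1.4]
s TR [ 2.1 -1.6]
s BR [0.8 1.7]
t BL [0.6 1.2]
t TR [-0.2 -1.8]
t TL [-1.6  0.5]
s pin [ 1.  -0.4]
t pin [ 0.7 -0.4]
s grip [-0.2 -2.4]
t grip [ 0.2 -1.6]
s am [-0.1  6.8]
t am [ 0.1 -0.2]
s ap [-0.6  0.3]
t ap [ 0.4 -0.3]
s tip [-2.6  0.1]
t tip [-0.9  3.5]
```

```bash
cat > to.py <<'E'
import sys
from h import *
from plant import ctrl
# usage: to.py x y z yaw(of tool x in world)
s=ctrl.observe(); q=s["eef_rot"]; M=R.from_quat([q[1],q[2],q[3],q[0]]).as_matrix()
yaw=np.arctan2(M[1,0],M[0,0])
print("t %.2f"%s["time"],"pos",np.round(s["position"],4),"yaw %.3f"%yaw,"F",np.round(s["force"],1),"Tq",np.round(s["wrist_torque"],2),"open %.3f"%s["opening"],"q",np.round(s["q"],2))
if len(sys.argv)>3:
    g=np.array([float(v) for v in sys.argv[1:4]]); d=M.T@(g-s["position"]); dy=0
    if len(sys.argv)>4: dy=-(float(sys.argv[4])-yaw); dy=(dy+np.pi)%(2*np.pi)-np.pi
    print("tool shift",np.round(d,4),"turn",round(dy,3))
E
python3 to.py .586 -.168 .22 1.484
python3 - <<'E'
from h import *; import pickle
c=pickle.load(open("c.pkl","rb")); t=c["top"]; s=c["scene"]
T=lambda x,y:(220+x/4.5,125+y/4.5);S=lambda x,y:(220+x/4.2,160+y/4.2)
print("disc",at_z(t,T(402,306),.128)); print("bar",at_z(t,T(408,303),.149),at_z(s,S(287,200),.149)); print("sdisc",at_z(s,S(279,228),.128))
for p in [T(715,290)]: print("jar cap",at_z(t,(385,189),.088),at_z(s,(349,301),.088))
E
```

```text
t 0.20 pos [ 0.1472 -0.6072  0.2216] yaw 0.238 F [ 0.1 -0.9 -0.9] Tq [-0.01  0.01  0.02] open 0.999 q [-1.43  0.49  1.35  0.    1.3  -0.1 ]
tool shift [ 0.5299 -0.3235  0.0018] turn -1.246
disc [ 0.5845726  -0.16694475  0.128     ]
bar [ 0.58264669 -0.1670189   0.149     ] [ 0.58319961 -0.17395338  0.149     ]
sdisc [ 0.58277845 -0.17073718  0.128     ]
jar cap [ 0.60124331 -0.3471904   0.088     ] [ 0.60018934 -0.35135461  0.088     ]
```

What could be taken for the lid: the grey one at top (308,193), on the dark plate with the catch, and the purple lookalike at top (170,212), lying on the bench. The close crop confirms the grey one, so I'll go there.

Request:
play_rows --pt "0.034 -0.021 0 -0.07" --pt "0.068 -0.042 0 -0.14" --pt "0.102 -0.062 0 -0.21" --pt "0.136 -0.083 0 -0.28" --pt "0.17 -0.104 0 -0.35" --jaw 0 --newtons 20

```text
time: 0.62
position: [0.2888, -0.4646, 0.2216]
eef_rot: [-0.0, 0.957, 0.291, 0.0]
force: [1.5, -0.8, 0.0]
opening: 0.666
```

```bash
python3 to.py .585 -.169 .20 1.484
```

```text
t 0.62 pos [ 0.2888 -0.4646  0.2216] yaw 0.591 F [ 1.5 -0.8  0. ] Tq [-0.09 -0.07  0.03] open 0.666 q [-1.12  0.38  1.54  0.    1.22 -0.14]
tool shift [ 0.4106 -0.0805  0.0218] turn -0.893
```

Request:
play_rows --pt "0.038 -0.0075 0 -0.1" --pt "0.076 -0.015 0 -0.2" --pt "0.114 -0.0225 0 -0.3" --pt "0.152 -0.03 0 -0.4" --pt "0.19 -0.0375 0 -0.5"

```text
time: 1.03
position: [0.4267, -0.326, 0.2217]
eef_rot: [-0.0, 0.854, 0.521, 0.0]
force: [0.0, -1.0, 0.6]
opening: 0.498
```

```bash
python3 to.py .585 -.169 .20 1.484
```

```text
t 1.03 pos [ 0.4267 -0.326   0.2217] yaw 1.096 F [ 0.  -1.   0.6] Tq [-0.09 -0.05  0.01] open 0.498 q [-0.76  0.37  1.56  0.    1.21 -0.29]
tool shift [0.212  0.0689 0.0218] turn -0.388
```

Request:
play_rows --pt "0.039 0.0125 0 -0.08" --pt "0.078 0.025 0 -0.16" --pt "0.117 0.0375 0 -0.24" --pt "0.156 0.05 0 -0.32" --pt "0.195 0.064 0 -0.388"

```text
time: 1.45
position: [0.5738, -0.1799, 0.2218]
eef_rot: [-0.0, 0.736, 0.677, 0.0]
force: [0.8, -1.6, 0.9]
opening: 0.499
```

```bash
python3 to.py .585 -.169 .18 1.484; python3 - <<'E'
from plant import ctrl
import cv2
for n,(r,c) in {"scene":((130,300),(200,370)),"top":((120,260),(220,380))}.items():
    d=ctrl.get_image(n); cv2.imwrite(f"pics/{n}1.png",cv2.resize(d["image"][r[0]:r[1],c[0]:c[1],::-1],None,fx=4,fy=4,interpolation=cv2.INTER_CUBIC))
E
```

```text
t 1.45 pos [ 0.5738 -0.1799  0.2218] yaw 1.488 F [ 0.8 -1.6  0.9] Tq [-0.02 -0.08 -0.01] open 0.499 q [-0.4   0.46  1.41  0.    1.28 -0.32]
tool shift [0.0118 0.0102 0.0418] turn 0.004
```

View pics/scene1.png

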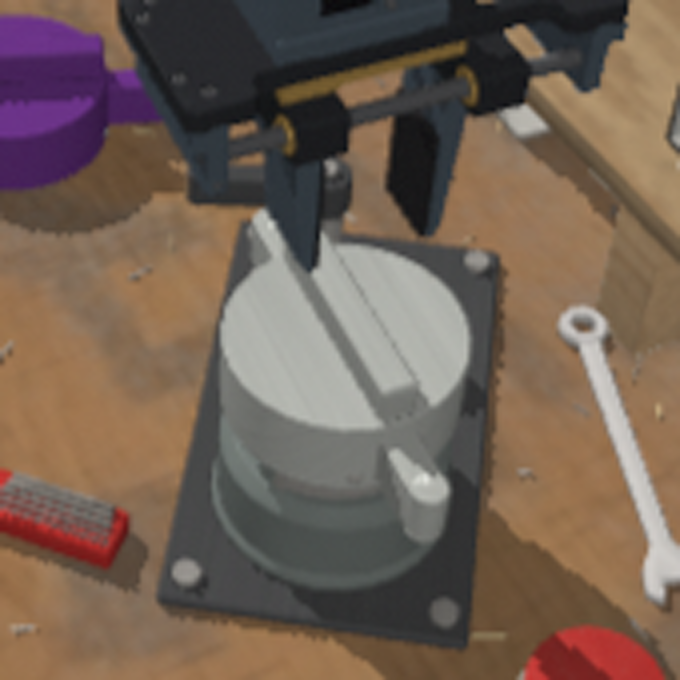

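View pics/top1.png

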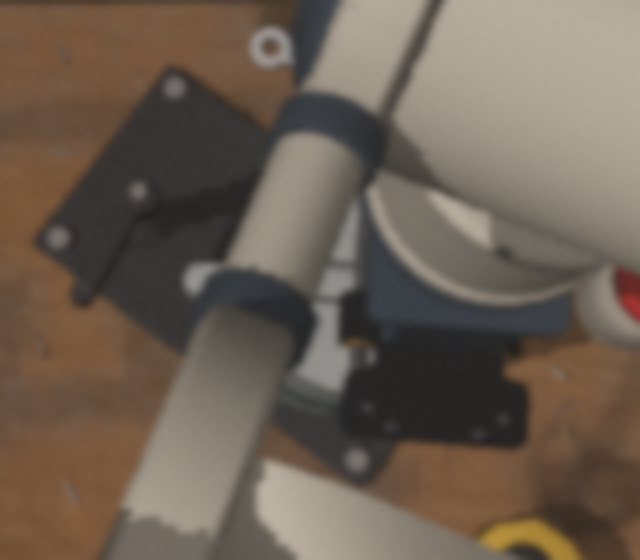

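The gripper hovers by the bar, in the scene crop between (310,260) and (430,230), and its fingers straddle the bar's direction. Now I'll go down.

Request:
play_rows --pt "0.008 0.007 0.01 0.004" --pt "0.0118 0.0102 0.025 0.004" --pt "0.0118 0.0102 0.04 0.004" --pt "0.0118 0.0102 0.055 0.004" --pt "0.0118 0.0102 0.055 0.004"

```text
time: 1.97
position: [0.5857, -0.1663, 0.1633]
eef_rot: [-0.002, 0.736, 0.677, -0.0]
force: [-0.7, 0.1, -0.6]
opening: 0.502
```

```bash
python3 to.py .585 -.169 .143 1.484; python3 - <<'E'
from plant import ctrl
import cv2
for n,(r,c) in {"scene":((130,280),(200,370))}.items():
    d=ctrl.get_image(n); cv2.imwrite(f"pics/{n}2.png",cv2.resize(d["image"][r[0]:r[1],c[0]:c[1],::-1],None,fx=4,fy=4,interpolation=cv2.INTER_CUBIC))
E
```

```text
t 1.97 pos [ 0.5857 -0.1663  0.1633] yaw 1.486 F [-0.7  0.1 -0.6] Tq [-0.03 -0.06 -0.06] open 0.502 q [-0.38  0.53  1.45  0.    1.16 -0.29]
tool shift [-0.0028 -0.0004  0.0203] turn 0.002
```

View pics/scene2.png

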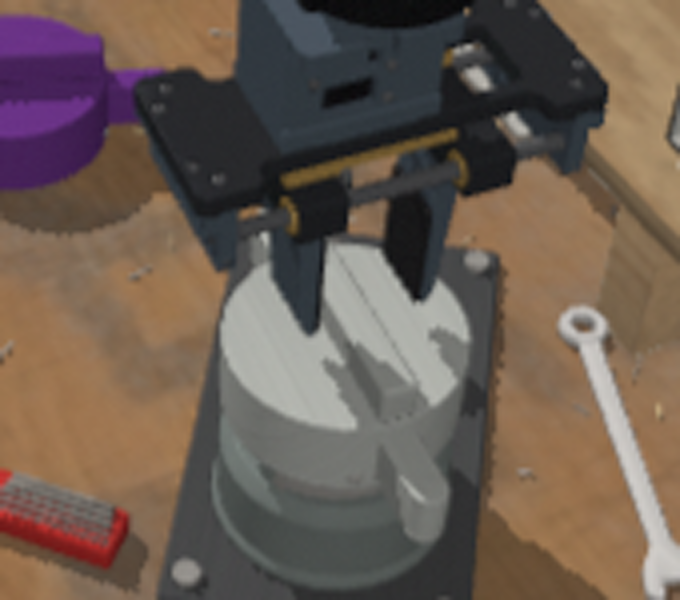

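The fingers straddle the bar, in the crop at (315,330) and (420,295) either side of it. I'll go down the last 20 mm.

Request:
play_rows --pt "-0.002 0 0.007 0" --pt "-0.002 0 0.014 0" --pt "-0.002 0 0.02 0" --pt "-0.002 0 0.02 0" --pt "-0.002 0 0.02 0"

```text
time: 2.43
position: [0.5859, -0.1685, 0.1448]
eef_rot: [-0.002, 0.736, 0.676, 0.0]
force: [0.1, 0.4, -0.1]
opening: 0.498
```

Request:
play_rows --pt "0 0 0 0" --pt "0 0 0 0" --pt "0 0 0 0" --pt "0 0 0 0" --pt "0 0 0 0" --jaw -1 --newtons 12

```text
time: 2.85
position: [0.586, -0.1685, 0.145]
eef_rot: [-0.002, 0.736, 0.676, 0.0]
force: [-0.2, -0.1, 0.3]
opening: 0.2
```

```bash
python3 to.py .585 -.169 .143 1.484; python3 - <<'E'
from plant import ctrl
import cv2
for n,(r,c) in {"scene":((130,280),(200,370))}.items():
    d=ctrl.get_image(n); cv2.imwrite(f"pics/{n}3.png",cv2.resize(d["image"][r[0]:r[1],c[0]:c[1],::-1],None,fx=4,fy=4,interpolation=cv2.INTER_CUBIC))
E
```

```text
t 2.85 pos [ 0.586  -0.1685  0.145 ] yaw 1.486 F [-0.2 -0.1  0.3] Tq [-0.03  0.01  0.  ] open 0.200 q [-0.38  0.55  1.47  0.    1.12 -0.3 ]
tool shift [-0.0006 -0.0009  0.002 ] turn 0.002
```

View pics/scene3.png

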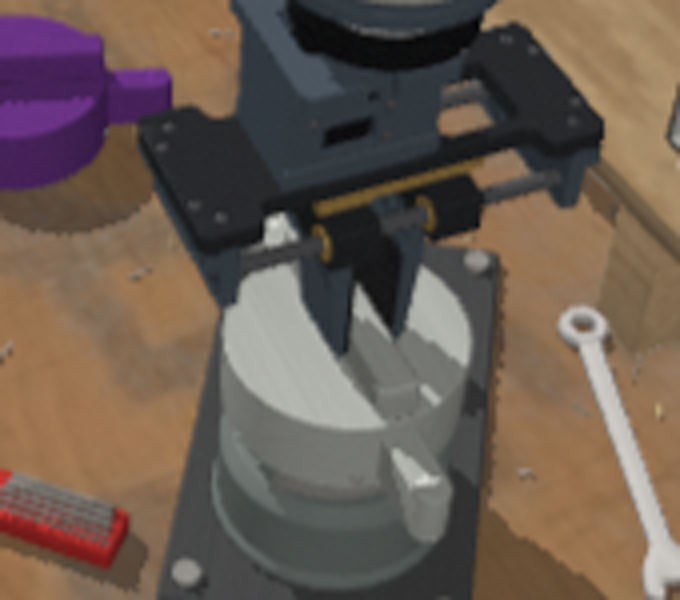

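Gripped: 18 mm opening, no side force. Next I'll turn it back anticlockwise.

Request:
play_rows --pt "0 0 0 -0.08" --pt "0 0 0 -0.16" --pt "0 0 0 -0.24" --pt "0 0 0 -0.32" --pt "0 0 0 -0.4"

```text
time: 3.32
position: [0.5859, -0.1685, 0.1449]
eef_rot: [-0.002, 0.586, 0.81, 0.001]
force: [0.6, 0.2, -4.5]
opening: 0.193
```

```bash
python3 to.py .586 -.1685 .145 2.336
```

```text
t 3.32 pos [ 0.5859 -0.1685  0.1449] yaw 1.890 F [ 0.6  0.2 -4.5] Tq [-0.15 -0.15 -0.1 ] open 0.193 q [-0.38  0.55  1.47  0.    1.12 -0.7 ]
tool shift [-0.      0.0001 -0.0001] turn -0.446
```

Request:
play_rows --pt "0 0 0 -0.09" --pt "0 0 0 -0.18" --pt "0 0 0 -0.27" --pt "0 0 0 -0.36" --pt "0 0 0 -0.45"

```text
time: 3.73
position: [0.5855, -0.1683, 0.1443]
eef_rot: [-0.002, 0.388, 0.922, 0.001]
force: [1.1, 0.3, -6.9]
opening: 0.191
```

```bash
python3 to.py .586 -.1685 .145 2.336; python3 - <<'E'
from plant import ctrl
import cv2
for n,(r,c) in {"scene":((130,280),(200,370))}.items():
    d=ctrl.get_image(n); cv2.imwrite(f"pics/{n}4.png",cv2.resize(d["image"][r[0]:r[1],c[0]:c[1],::-1],None,fx=4,fy=4,interpolation=cv2.INTER_CUBIC))
E
```

```text
t 3.73 pos [ 0.5855 -0.1683  0.1443] yaw 2.344 F [ 1.1  0.3 -6.9] Tq [-0.04 -0.4   0.02] open 0.191 q [-0.38  0.55  1.47  0.    1.12 -1.15]
tool shift [-0.0005  0.0003 -0.0007] turn 0.008
```

View pics/scene4.png

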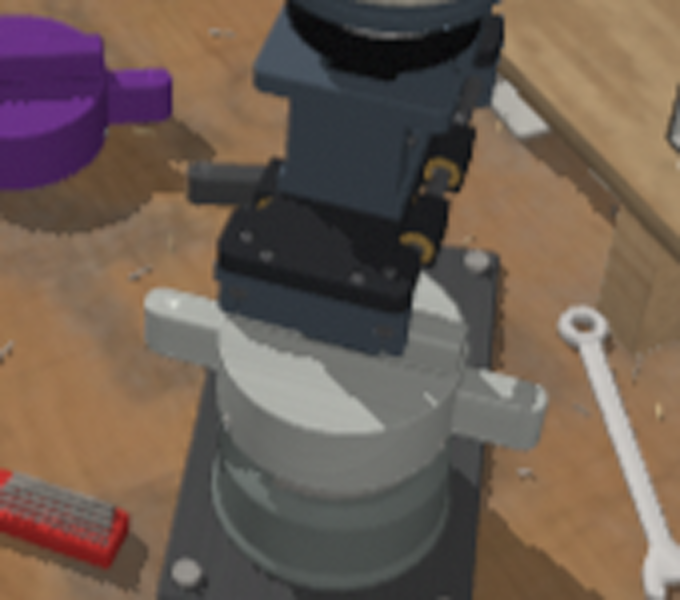

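The lid has turned (its arms are now at crop (165,305) and (520,405)) and its roughly 6 N weight hangs in the grip. I'll lower it gently.

Request:
play_rows --pt "0 0 0.003 0" --pt "0 0 0.006 0" --pt "0 0 0.009 0" --pt "0 0 0.012 0" --pt "0 0 0.012 0"

```text
time: 4.2
position: [0.5854, -0.1682, 0.1317]
eef_rot: [-0.002, 0.385, 0.923, 0.001]
force: [1.9, -0.0, -7.7]
opening: 0.198
```

```bash
python3 to.py .586 -.1685 .145 2.336
```

```text
t 4.20 pos [ 0.5854 -0.1682  0.1317] yaw 2.350 F [ 1.9 -0.  -7.7] Tq [ 0.12 -0.55 -0.01] open 0.198 q [-0.38  0.57  1.48  0.    1.09 -1.16]
tool shift [-0.0005  0.0002 -0.0133] turn 0.014
```

It came down 13 mm still hanging freely, so it is in the thread gap. I'll open the jaws slightly to let it settle.

Request:
play_rows --pt "0 0 0 0" --pt "0 0 0 0" --pt "0 0 0 0" --pt "0 0 0 0" --pt "0 0 0 0" --jaw -0.4

```text
time: 4.62
position: [0.5855, -0.1683, 0.1319]
eef_rot: [-0.002, 0.386, 0.923, 0.001]
force: [0.0, 0.2, -0.4]
opening: 0.298
```

```bash
python3 to.py .5855 -.1685 .129 2.336; python3 - <<'E'
from plant import ctrl
import cv2
for n,(r,c) in {"scene":((130,280),(200,370))}.items():
    d=ctrl.get_image(n); cv2.imwrite(f"pics/{n}5.png",cv2.resize(d["image"][r[0]:r[1],c[0]:c[1],::-1],None,fx=4,fy=4,interpolation=cv2.INTER_CUBIC))
E
```

```text
t 4.62 pos [ 0.5855 -0.1683  0.1319] yaw 2.350 F [ 0.   0.2 -0.4] Tq [ 0.04 -0.14  0.  ] open 0.298 q [-0.38  0.57  1.48  0.    1.09 -1.16]
tool shift [-0.0001 -0.0002  0.0029] turn 0.014
```

View pics/scene5.png

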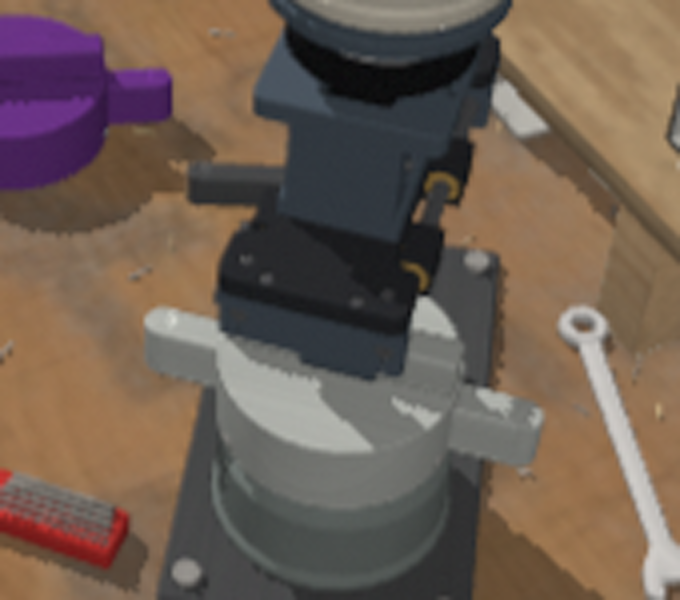

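The lid has dropped: its arms are lower, the left arm's top moved from y 295 to 315 in the crop, and the hanging load is gone. I'll regrip lower and screw it clockwise, following it down.

Request:
play_rows --pt "0 0 0.003 0" --pt "0 0 0.003 0" --pt "0 0 0.003 0" --pt "0 0 0.003 0" --pt "0 0 0.003 0" --jaw -1 --newtons 15

```text
time: 5.08
position: [0.5853, -0.1682, 0.1286]
eef_rot: [-0.002, 0.386, 0.923, 0.001]
force: [0.0, 0.2, -4.6]
opening: 0.198
```

Request:
play_rows --pt "0 0 0.0003 0.08" --pt "0 0 0.0006 0.16" --pt "0 0 0.0009 0.24" --pt "0 0 0.0012 0.32" --pt "0 0 0.0015 0.4"

```text
time: 5.5
position: [0.5851, -0.1681, 0.127]
eef_rot: [-0.003, 0.563, 0.827, 0.0]
force: [1.1, 0.3, -3.7]
opening: 0.201
```

```bash
python3 to.py .5855 -.1685 .124 0.923
```

```text
t 5.50 pos [ 0.5851 -0.1681  0.127 ] yaw 1.946 F [ 1.1  0.3 -3.7] Tq [ 0.02 -0.18  0.03] open 0.201 q [-0.38  0.58  1.49  0.    1.08 -0.76]
tool shift [-0.0005  0.0002  0.003 ] turn 1.023
```

Request:
play_rows --pt "0 0 0.0004 0.08" --pt "0 0 0.0008 0.16" --pt "0 0 0.0012 0.24" --pt "0 0 0.0016 0.32" --pt "0 0 0.002 0.4"

```text
time: 5.92
position: [0.5852, -0.1681, 0.1252]
eef_rot: [-0.003, 0.717, 0.697, -0.0]
force: [-1.1, 0.3, 2.9]
opening: 0.194
```

```bash
python3 to.py .5855 -.1685 .124 0.923
```

```text
t 5.92 pos [ 0.5852 -0.1681  0.1252] yaw 1.542 F [-1.1  0.3  2.9] Tq [ 0.1  -0.09  0.16] open 0.194 q [-0.38  0.58  1.49  0.    1.08 -0.35]
tool shift [-0.0003  0.0003  0.0012] turn 0.619
```

Request:
play_rows --pt "0 0 0.0003 0.08" --pt "0 0 0.0006 0.16" --pt "0 0 0.0009 0.24" --pt "0 0 0.0012 0.32" --pt "0 0 0.0015 0.4"

```text
time: 6.33
position: [0.585, -0.1681, 0.1237]
eef_rot: [-0.003, 0.842, 0.539, -0.001]
force: [0.4, -0.1, -2.0]
opening: 0.194
```

```bash
python3 to.py .5855 -.1685 .124 0.923
```

```text
t 6.33 pos [ 0.585  -0.1681  0.1237] yaw 1.139 F [ 0.4 -0.1 -2. ] Tq [ 0.15 -0.06  0.07] open 0.194 q [-0.38  0.58  1.49  0.    1.08  0.05]
tool shift [-0.0002  0.0006 -0.0003] turn 0.216
```

Now slowly up to the stop, watching the torque.

Request:
play_rows --pt "0 0 0.0003 0.05" --pt "0 0 0.0006 0.1" --pt "0 0 0.0008 0.14" --pt "0 0 0.001 0.18" --pt "0 0 0.001 0.21"

```text
time: 6.75
position: [0.5849, -0.1681, 0.1228]
eef_rot: [-0.003, 0.895, 0.447, -0.001]
force: [-5.2, 1.2, 2.6]
opening: 0.195
```

```bash
python3 to.py .5855 -.1685 .1235 0.923
```

```text
t 6.75 pos [ 0.5849 -0.1681  0.1228] yaw 0.927 F [-5.2  1.2  2.6] Tq [0.09 0.78 0.32] open 0.195 q [-0.38  0.58  1.49  0.    1.07  0.26]
tool shift [ 0.      0.0008 -0.0007] turn 0.004
```

Request:
play_rows --pt "0 0 0 0.015" --pt "0 0 0 0.03" --pt "0 0 0 0.045" --pt "0 0 0 0.06" --pt "0 0 0 0.06" --newtons 25

```text
time: 7.17
position: [0.5845, -0.168, 0.1228]
eef_rot: [-0.003, 0.908, 0.419, -0.002]
force: [-5.0, 1.0, 2.6]
opening: 0.205
```

```bash
python3 to.py .5855 -.1685 .1235 0.923
```

```text
t 7.17 pos [ 0.5845 -0.168   0.1228] yaw 0.866 F [-5.   1.   2.6] Tq [0.15 0.88 0.95] open 0.205 q [-0.38  0.58  1.49  0.    1.08  0.33]
tool shift [ 0.0002  0.0011 -0.0007] turn -0.057
```

Torque rose to 0.95 N m and the bar is prying the jaws, so this looks like the stop. I'll release, lift clear and look.

Request:
play_rows --pt "0 0 0 0" --pt "0 0 0 0" --pt "0 0 0 0" --pt "0 0 -0.015 0" --pt "0 0 -0.04 0" --jaw 0

```text
time: 7.58
position: [0.5836, -0.1677, 0.1611]
eef_rot: [-0.004, 0.908, 0.419, -0.003]
force: [0.2, 0.3, 0.1]
opening: 0.494
```

Request:
play_rows --pt "0 0 -0.02 0" --pt "-0.02 0 -0.04 0" --pt "-0.06 0 -0.05 0" --pt "-0.1 0 -0.05 0" --pt "-0.14 0 -0.05 0"

```text
time: 8.0
position: [0.493, -0.2757, 0.2124]
eef_rot: [-0.003, 0.908, 0.42, -0.002]
force: [0.6, -0.6, -1.1]
opening: 0.499
```

```bash
python3 to.py; python3 - <<'E'
from plant import ctrl
import cv2
for n,(r,c,k) in {"scene":((160,300),(220,350),4.2),"top":((125,250),(220,360),4.5)}.items():
    d=ctrl.get_image(n); cv2.imwrite(f"pics/{n}6.png",cv2.resize(d["image"][r[0]:r[1],c[0]:c[1],::-1],None,fx=k,fy=k,interpolation=cv2.INTER_CUBIC))
E
```

```text
t 8.00 pos [ 0.493  -0.2757  0.2124] yaw 0.866 F [ 0.6 -0.6 -1.1] Tq [-0.06 -0.1   0.01] open 0.499 q [-0.62  0.42  1.5  -0.    1.22  0.09]
```

View pics/scene6.png

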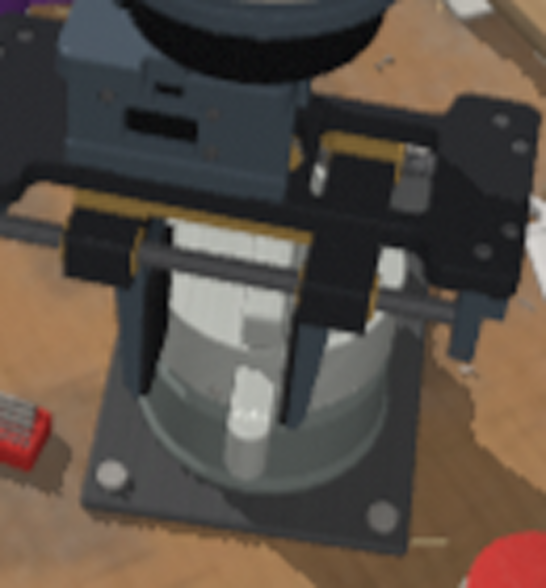

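View pics/top6.png

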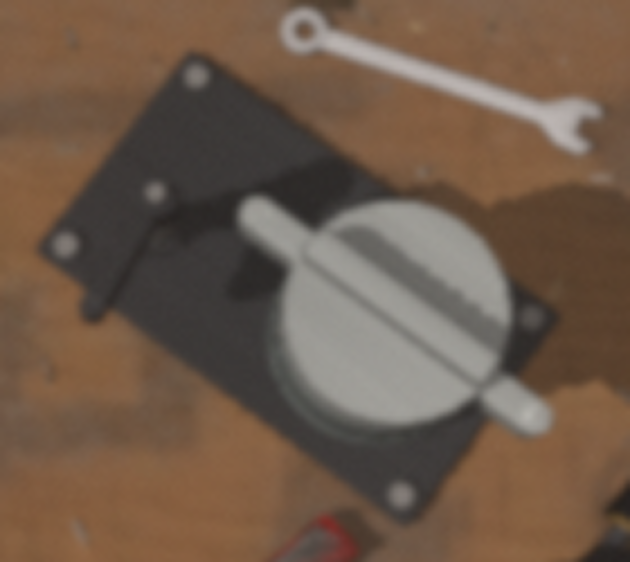

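```bash
python3 - <<'E'
from h import *; import pickle
t=pickle.load(open("c.pkl","rb"))["top"]
T=lambda x,y:(220+x/4.5,125+y/4.5)
def yaw(a,b,z):
    d=at_z(t,a,z)-at_z(t,b,z); return np.degrees(np.arctan2(d[1],d[0])),np.linalg.norm(d),(at_z(t,a,z)+at_z(t,b,z))/2
print("arms",yaw(T(242,207),T(549,423),.099)); 
print("bar edge",yaw(T(303,253),T(483,388),.130))
print("scr1",yaw(T(196,76),T(532,317),.011)); print("scr2",yaw(T(65,244),T(401,496),.011)); print("scr3",yaw(T(196,76),T(65,244),.011),yaw(T(532,317),T(401,496),.011))
print("edge",yaw(T(42,243),T(405,522),.008))
p=at_z(t,T(155,190),.103); e=at_z(t,T(88,315),.09); print("pin",p,"tip",e, np.linalg.norm(p[:2]-e[:2]),np.degrees(np.arctan2(*(e-p)[1::-1])))
E
```

```text
arms (np.float64(54.29569407789262), np.float64(0.18960344957068884), array([ 0.58532546, -0.16645784,  0.099     ]))
bar edge (np.float64(52.53461755913082), np.float64(0.10947686711584295), array([ 0.577288  , -0.16179523,  0.13      ]))
scr1 (np.float64(53.43851476588331), np.float64(0.23483564560704687), array([ 0.66753935, -0.16088533,  0.011     ]))
scr2 (np.float64(53.09890015240917), np.float64(0.2349126530819309), array([ 0.56781165, -0.08628242,  0.011     ]))
scr3 (np.float64(-36.81710835057705), np.float64(0.12384795828947844), array([ 0.68791   , -0.02946449,  0.011     ])) (np.float64(-36.78092463072022), np.float64(0.12524005575945735), array([ 0.547441  , -0.21770327,  0.011     ]))
edge (np.float64(52.48263355488977), np.float64(0.25662737986838774), array([ 0.56132232, -0.08077544,  0.008     ]))
pin [ 0.64858462 -0.04456034  0.103     ] tip [ 0.58525816 -0.0101653   0.09      ] 0.0720642814340215 151.4919108532254
```

The lid is home. Its arms lie at about 54° and the bar edge at 52.5°, against the plate axis at 53.2°, and the arm ends in the crop are at (242,207) and (549,423). Next is the catch. The pin is at (0.6485,-0.045) and the lever points at about 151°, so the catch stands at roughly 0.14 rad.

```bash
python3 to.py .6164 .012 .2 -.497
```

```text
t 8.10 pos [ 0.4906 -0.2784  0.2118] yaw 0.861 F [0.1 0.9 0.2] Tq [ 0.   -0.03  0.04] open 0.502 q [-0.62  0.42  1.5  -0.    1.22  0.09]
tool shift [ 0.3023 -0.0936  0.0118] turn 1.358
```

Request:
play_rows --pt "0.03 -0.0094 0 0.115" --pt "0.06 -0.0188 0 0.23" --pt "0.09 -0.028 0 0.345" --pt "0.12 -0.0375 0 0.46" --pt "0.15 -0.0468 0 0.575" --jaw -1 --newtons 20

```text
time: 8.52
position: [0.5536, -0.1325, 0.212]
eef_rot: [-0.003, 0.99, 0.14, -0.004]
force: [1.1, 0.2, 0.3]
opening: 0.166
```

```bash
python3 to.py .6164 .012 .2 -.497
```

```text
t 8.52 pos [ 0.5536 -0.1325  0.212 ] yaw 0.280 F [1.1 0.2 0.3] Tq [-0.01  0.03 -0.05] open 0.166 q [-0.34  0.43  1.49  0.    1.23  0.95]
tool shift [ 0.1003 -0.1215  0.0121] turn 0.777
```

Request:
play_rows --pt "0.02 -0.024 0 0.12" --pt "0.04 -0.048 0 0.24" --pt "0.06 -0.072 0 0.36" --pt "0.08 -0.096 0 0.48" --pt "0.1 -0.1215 0.002 0.6"

```text
time: 8.93
position: [0.6172, 0.0138, 0.2104]
eef_rot: [-0.001, 0.987, -0.162, -0.004]
force: [0.9, 0.6, -0.2]
opening: 0.005
```

```bash
python3 to.py .6164 .012 .15 -.497;python3 - <<'E'
from plant import ctrl
import cv2
for n,(r,c,k) in {"scene":((130,280),(200,350),4),"top":((125,250),(180,320),4.5)}.items():
    d=ctrl.get_image(n); cv2.imwrite(f"pics/{n}7.png",cv2.resize(d["image"][r[0]:r[1],c[0]:c[1],::-1],None,fx=k,fy=k,interpolation=cv2.INTER_CUBIC))
E
```

```text
t 8.93 pos [0.6172 0.0138 0.2104] yaw -0.326 F [ 0.9  0.6 -0.2] Tq [ 0.02 -0.01  0.02] open 0.005 q [-0.08  0.5   1.37  0.    1.28  1.82]
tool shift [0.0003 0.002  0.0604] turn 0.171
```

View pics/scene7.png

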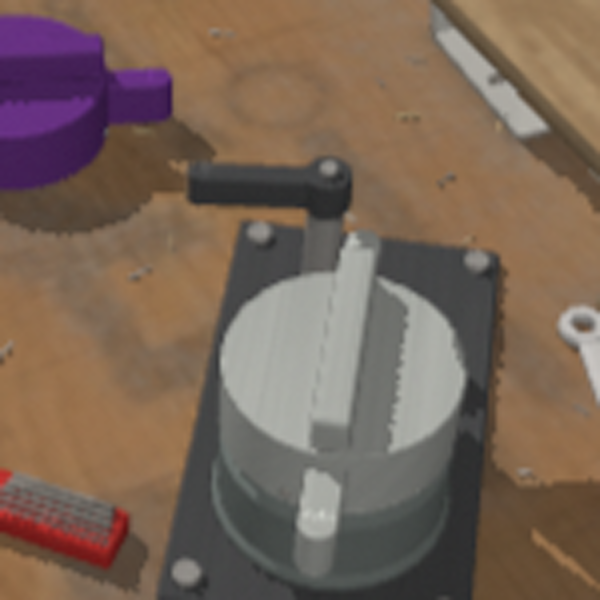

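The scene crop shows the lid in line with the plate and the lever from (330,168) to (190,182). I'll descend on the lever's far side.

Request:
play_rows --pt "0 0.001 0.02 0.05" --pt "0 0.002 0.04 0.1" --pt "0 0.002 0.06 0.15" --pt "0 0.002 0.08 0.17" --pt "0 0.002 0.08 0.17"

```text
time: 9.45
position: [0.6145, 0.0149, 0.1263]
eef_rot: [-0.001, 0.97, -0.245, -0.007]
force: [-0.3, 0.4, -0.7]
opening: 0.001
```

```bash
python3 to.py .6164 .012 .09 -.497;python3 - <<'E'
from plant import ctrl
import cv2
for n,(r,c,k) in {"scene":((100,250),(200,350),4)}.items():
    d=ctrl.get_image(n); cv2.imwrite(f"pics/{n}8.png",cv2.resize(d["image"][r[0]:r[1],c[0]:c[1],::-1],None,fx=k,fy=k,interpolation=cv2.INTER_CUBIC))
E
```

```text
t 9.45 pos [0.6145 0.0149 0.1263] yaw -0.495 F [-0.3  0.4 -0.7] Tq [0.06 0.07 0.05] open 0.001 q [-0.08  0.59  1.47  0.01  1.1   1.99]
tool shift [0.0035 0.0016 0.0363] turn 0.002
```

View pics/scene8.png

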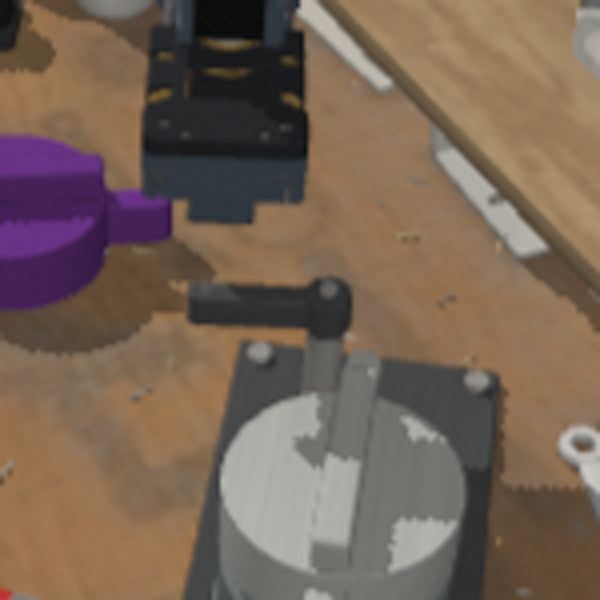

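The fingertips, in the crop at (220,215), are beyond the lever with clearance. I'll go down to lever height.

Request:
play_rows --pt "0.001 0.001 0.012 0" --pt "0.003 0.0015 0.024 0" --pt "0.0035 0.0016 0.036 0" --pt "0.0035 0.0016 0.036 0" --pt "0.0035 0.0016 0.036 0"

```text
time: 9.92
position: [0.617, 0.0119, 0.0916]
eef_rot: [-0.001, 0.97, -0.244, -0.006]
force: [1.1, 0.1, -0.6]
opening: 0.007
```

```bash
cat > arc.py <<'E'
import sys
from h import *
from plant import ctrl
# arc.py th_end d r : rows to sweep lever angle (world) from current implied to th_end
H=np.array([.6485,-.045]); 
s=ctrl.observe(); q=s["eef_rot"]; M=R.from_quat([q[1],q[2],q[3],q[0]]).as_matrix(); yaw=np.arctan2(M[1,0],M[0,0])
d,r,z=float(sys.argv[1]),.055,.090
print("lever-equiv world ang now",yaw+np.pi)
for th in [float(v) for v in sys.argv[2:]]:
    u=np.array([np.cos(th),np.sin(th)]); n=np.array([np.sin(th),-np.cos(th)]) # opposite of acw tangent
    g=np.r_[H+r*u+d*n,z]; dd=M.T@(g-s["position"]); dy=-(th-np.pi-yaw); dy=(dy+np.pi)%(2*np.pi)-np.pi
    print([round(float(v),4) for v in (*dd,dy)])
E
python3 to.py; python3 arc.py .0205 2.64 2.74 2.84 2.94 3.04
```

```text
t 9.92 pos [0.617  0.0119 0.0916] yaw -0.493 F [ 1.1  0.1 -0.6] Tq [ 0.05  0.05 -0.02] open 0.007 q [-0.08  0.63  1.49  0.01  1.03  1.98]
lever-equiv world ang now 2.6484811202981255
[-0.0001, 0.0142, 0.0017, 0.0085]
[-0.0019, 0.0198, 0.0017, -0.0915]
[-0.0032, 0.0255, 0.0017, -0.1915]
[-0.0038, 0.0314, 0.0017, -0.2915]
[-0.0039, 0.0372, 0.0017, -0.3915]
```

Request:
play_rows --pt "0 0.008 0.001 0.004" --pt "0 0.014 0.002 0.008" --pt "-0.002 0.02 0.002 -0.09" --pt "-0.003 0.0255 0.002 -0.19" --pt "-0.004 0.0315 0.002 -0.29"

```text
time: 10.33
position: [0.5984, -0.0147, 0.0902]
eef_rot: [-0.002, 0.995, -0.099, -0.006]
force: [1.0, 1.0, -0.2]
opening: 0.0
```

```bash
python3 to.py; python3 arc.py .0205 3.02 3.1 3.18 3.26 3.34
```

```text
t 10.33 pos [ 0.5984 -0.0147  0.0902] yaw -0.199 F [ 1.   1.  -0.2] Tq [ 0.16 -0.13 -0.  ] open 0.000 q [-0.13  0.61  1.54  0.    1.    1.64]
lever-equiv world ang now 2.942897060065555
[-0.0013, 0.0037, 0.0002, -0.0771]
[-0.0024, 0.0082, 0.0002, -0.1571]
[-0.0032, 0.0128, 0.0002, -0.2371]
[-0.0035, 0.0175, 0.0002, -0.3171]
[-0.0035, 0.0222, 0.0002, -0.3971]
```

Request:
play_rows --pt "-0.001 0.004 0 -0.077" --pt "-0.0024 0.0082 0 -0.157" --pt "-0.003 0.013 0 -0.237" --pt "-0.0035 0.0175 0 -0.317" --pt "-0.0035 0.0222 0 -0.397"

```text
time: 10.75
position: [0.5904, -0.0364, 0.0907]
eef_rot: [-0.003, 0.995, 0.101, -0.005]
force: [0.9, 1.4, 0.7]
opening: 0.003
```

```bash
python3 to.py; python3 arc.py .0205 3.42 3.5 3.58 3.66 3.74; python3 - <<'E'
from plant import ctrl
import cv2
for n,(r,c,k) in {"scene":((100,250),(200,350),4)}.items():
    d=ctrl.get_image(n); cv2.imwrite(f"pics/{n}9.png",cv2.resize(d["image"][r[0]:r[1],c[0]:c[1],::-1],None,fx=k,fy=k,interpolation=cv2.INTER_CUBIC))
E
```

```text
t 10.75 pos [ 0.5904 -0.0364  0.0907] yaw 0.202 F [0.9 1.4 0.7] Tq [ 0.22 -0.08 -0.01] open 0.003 q [-0.16  0.6   1.56  0.    0.99  1.2 ]
lever-equiv world ang now 3.3433080578457415
[-0.0012, 0.0038, 0.0007, -0.0767]
[-0.0023, 0.0084, 0.0007, -0.1567]
[-0.0031, 0.013, 0.0007, -0.2367]
[-0.0034, 0.0177, 0.0006, -0.3167]
[-0.0034, 0.0224, 0.0006, -0.3967]
```

View pics/scene9.png

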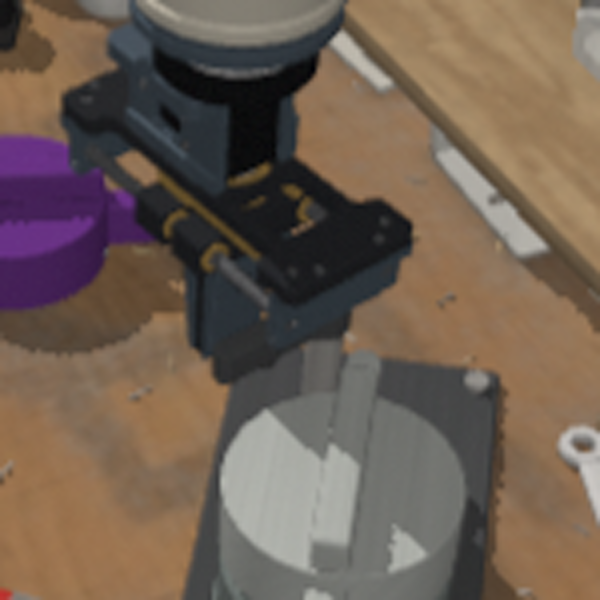

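The lever's end at crop (230,365) is moving ahead of the fingers, so I'll keep on along the arc.

Request:
play_rows --pt "-0.001 0.004 0 -0.077" --pt "-0.0023 0.0084 0 -0.157" --pt "-0.003 0.013 0 -0.237" --pt "-0.0034 0.0177 0 -0.317" --pt "-0.0034 0.0224 0 -0.397"

```text
time: 11.22
position: [0.5915, -0.0602, 0.091]
eef_rot: [-0.004, 0.954, 0.298, -0.004]
force: [0.3, 1.5, 0.5]
opening: 0.004
```

```bash
python3 to.py; python3 arc.py .0205 3.82 3.9 3.97 4.03 4.07
```

```text
t 11.22 pos [ 0.5915 -0.0602  0.091 ] yaw 0.606 F [0.3 1.5 0.5] Tq [ 0.21 -0.04  0.  ] open 0.004 q [-0.2   0.61  1.55  0.    0.99  0.76]
lever-equiv world ang now 3.7477486336555774
[-0.0008, 0.0035, 0.001, -0.0723]
[-0.002, 0.008, 0.0009, -0.1523]
[-0.0027, 0.0121, 0.0009, -0.2223]
[-0.003, 0.0156, 0.0009, -0.2823]
[-0.0031, 0.0179, 0.0009, -0.3223]
```

Request:
play_rows --pt "-0.001 0.0035 0 -0.072" --pt "-0.002 0.008 0 -0.152" --pt "-0.0027 0.012 0 -0.222" --pt "-0.003 0.0156 0 -0.28" --pt "-0.003 0.018 0 -0.32"

```text
time: 11.63
position: [0.5992, -0.0773, 0.0912]
eef_rot: [-0.004, 0.895, 0.447, -0.003]
force: [-0.9, 1.0, -0.6]
opening: 0.001
```

```bash
python3 to.py; python3 arc.py .0205 4.07;  python3 - <<'E'
from plant import ctrl
import cv2
for n,(r,c,k) in {"scene":((120,270),(200,350),4)}.items():
    d=ctrl.get_image(n); cv2.imwrite(f"pics/{n}10.png",cv2.resize(d["image"][r[0]:r[1],c[0]:c[1],::-1],None,fx=k,fy=k,interpolation=cv2.INTER_CUBIC))
E
```

```text
t 11.63 pos [ 0.5992 -0.0773  0.0912] yaw 0.927 F [-0.9  1.  -0.6] Tq [0.12 0.06 0.03] open 0.001 q [-0.23  0.62  1.53  0.    1.01  0.41]
lever-equiv world ang now 4.0683347730421024
[0.0004, -0.0004, 0.0012, -0.0017]
```

View pics/scene10.png

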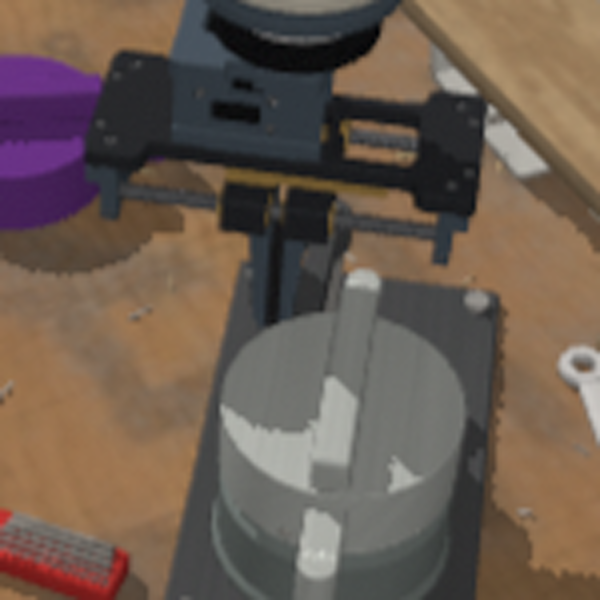

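The lever is almost parallel to the lid's arm. I'll press on to feel the end stop.

Request:
play_rows --pt "0 0.001 0 0" --pt "0 0.002 0 0" --pt "0 0.003 0 0" --pt "0 0.003 0 0" --pt "0 0.003 0 0"

```text
time: 12.1
position: [0.6006, -0.0789, 0.0912]
eef_rot: [-0.005, 0.894, 0.447, -0.004]
force: [-7.6, 3.4, 6.4]
opening: 0.007
```

```bash
python3 to.py
```

```text
t 12.10 pos [ 0.6006 -0.0789  0.0912] yaw 0.927 F [-7.6  3.4  6.4] Tq [0.47 1.19 0.01] open 0.007 q [-0.23  0.62  1.52  0.    1.01  0.41]
```

Request:
play_rows --pt "0 0.001 0 0" --pt "0 0.002 0 0" --pt "0 0.002 0 0" --pt "0 0.002 0 0" --pt "0 0.002 0 0"

```text
time: 12.52
position: [0.6007, -0.0791, 0.0912]
eef_rot: [-0.006, 0.895, 0.446, -0.005]
force: [-8.6, 8.3, 7.4]
opening: 0.003
```

```bash
python3 to.py
```

```text
t 12.52 pos [ 0.6007 -0.0791  0.0912] yaw 0.925 F [-8.6  8.3  7.4] Tq [1.36 1.45 0.07] open 0.003 q [-0.23  0.62  1.52  0.    1.02  0.41]
```

It's at a hard stop: 12 N with only 0.2 mm of give. I'll back off, lift, and swing the arm clear to inspect.

Request:
play_rows --pt "0 -0.008 0 0" --pt "0 -0.016 0 0" --pt "0 -0.02 -0.02 0" --pt "0 -0.02 -0.06 0" --pt "0 -0.02 -0.1 0"

```text
time: 12.93
position: [0.5844, -0.0671, 0.1918]
eef_rot: [-0.007, 0.895, 0.446, -0.006]
force: [1.6, -1.0, -0.5]
opening: 0.008
```

```bash
python3 to.py .45 .12 .2 .925
```

```text
t 12.93 pos [ 0.5844 -0.0671  0.1918] yaw 0.925 F [ 1.6 -1.  -0.5] Tq [-0.01 -0.11 -0.05] open 0.008 q [-0.22  0.48  1.46  0.    1.22  0.43]
tool shift [ 0.0684 -0.2201 -0.0045] turn -0.0
```

Request:
play_rows --pt "0.01 -0.036 -0.01 0" --pt "0.02 -0.072 -0.02 0" --pt "0.03 -0.108 -0.02 0" --pt "0.045 -0.145 -0.02 0" --pt "0.056 -0.18 -0.02 0"

```text
time: 13.35
position: [0.4732, 0.0873, 0.2151]
eef_rot: [-0.007, 0.895, 0.445, -0.005]
force: [1.1, 0.4, -0.5]
opening: 0.007
```

Request:
play_rows --pt "0.01 -0.036 -0.01 0" --pt "0.02 -0.072 -0.02 0" --pt "0.02 -0.1 -0.02 0" --pt "0.02 -0.1 -0.02 0" --pt "0.02 -0.1 -0.02 0"

```text
time: 13.77
position: [0.4046, 0.1642, 0.2371]
eef_rot: [-0.007, 0.895, 0.446, -0.005]
force: [-0.3, -0.8, -0.9]
opening: 0.008
```

```bash
python3 to.py;  python3 - <<'E'
from plant import ctrl
import cv2
for n,(r,c,k) in {"scene":((160,300),(220,350),4.2),"top":((125,250),(220,360),4.5)}.items():
    d=ctrl.get_image(n); cv2.imwrite(f"pics/{n}11f.png",d["image"][:,:,::-1]); cv2.imwrite(f"pics/{n}11.png",cv2.resize(d["image"][r[0]:r[1],c[0]:c[1],::-1],None,fx=k,fy=k,interpolation=cv2.INTER_CUBIC))
E
```

```text
t 13.77 pos [0.4046 0.1642 0.2371] yaw 0.925 F [-0.3 -0.8 -0.9] Tq [-0.04 -0.1   0.01] open 0.008 q [0.24 0.22 1.75 0.01 1.19 0.88]
```

View pics/scene11.png

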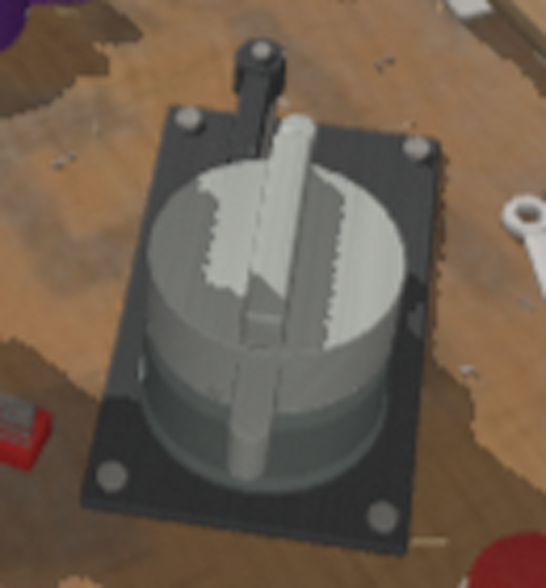

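View pics/top11.png

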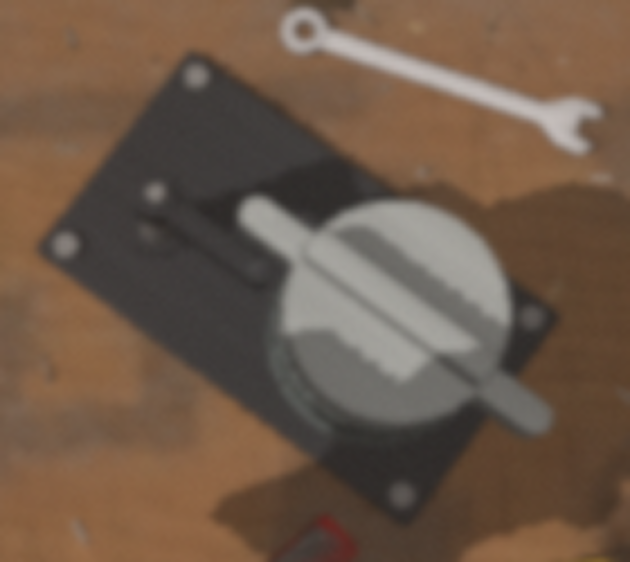

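View pics/top11f.png

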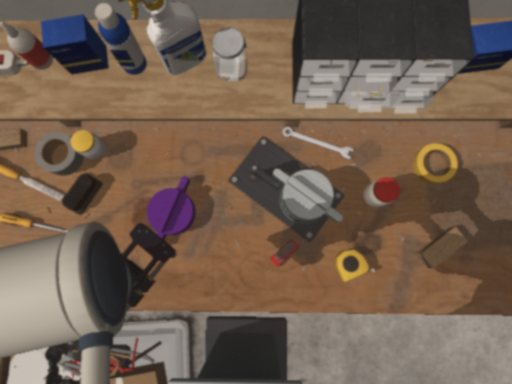

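The final views show the lever running from the pin at top crop (155,192) to its tip at (262,275). It is parallel to the lid's arm and on its anticlockwise side. The lid still lies in line with the plate, the bystanders are at their first pixels, and the robot is clear.

```bash
python3 - <<'E'
from plant import ctrl
from h import *; import pickle
t=pickle.load(open("c.pkl","rb"))["top"]; T=lambda x,y:(220+x/4.5,125+y/4.5)
a=at_z(t,T(155,190),.103); b=at_z(t,T(262,277),.09); print(np.degrees(np.arctan2(*(a-b)[1::-1])))
a=cv2.imread("pics/top0.png").astype(int);c=cv2.imread("pics/top11f.png").astype(int)
for n,(r0,r1,c0,c1) in dict(jar=(170,212,360,402),tape=(245,285,333,378),spanner=(122,160,280,356),hex=(236,268,268,302)).items(): print(n,np.abs(a-c)[r0:r1,c0:c1].mean().round(1))
print(ctrl.job_done())
E
```

```text
52.25637380557386
jar 14.6
tape 7.0
spanner 7.9
hex 13.1
the job is handed in; nothing more can be done
None
```

The lid is screwed home on the pot and the catch is swung in behind its +y arm; the job was handed in at about 14 s of the 53 s allowed.

- **Lid:** I gripped the bar and turned the lid back about 0.86 rad. It came down about 13 mm hanging in the grip, then settled when I opened the jaws. I screwed it clockwise until the torque rose to about 0.95 N m with the bar prying at the jaws.
- **Lid check:** The last pictures put the arms at 54.3° and the bar edge at 52.5°, against 53.2° for the plate axis. Those agree to about a degree, which is as fine as the picture readings get.
- **Catch:** I pushed the lever round with the closed fingers to a hard stop, about 12 N with 0.2 mm of give. Its line reads 52.3° against 53.2°, beside the arm on its anticlockwise side.
- **Loose things:** The jar, tape measure, spanner and hex keys look to be in the same place in the first and last top pictures. My automatic picture difference did not settle it: mean differences of 7 to 15 grey levels, which I put down to the arm's moved shadow. I did not measure their positions again.
- **Disagreements:** In the first fit the plate came out 5 to 7 mm smaller than stated. One arm tip also read about 7 px off in the scene view. Neither showed up as a problem in the grasp or the turning.

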